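# Pin the hinge of a leather-forming mould

## Task

The two halves of the metal forming mould stand on the plywood board with their hinge knuckles lined up one above the other. From the wooden rack take the plain pin that is long enough to go through both knuckles and push it down from above, keeping hold of it until its collar rests on the upper knuckle, then let go. Leave the short pin and the stepped pin standing in the rack.

Things in the scene. Friction and masses are not known exactly. Their poses are not given: they have to be found in the camera images.
- hinge_top (a point): Centre of the mouth of the upper hinge knuckle, level with its top rim, 104 mm above the table; z is the upright hinge axis. Both knuckles are fixed rings, 46 mm outside diameter, 24 mm hole, mouths flared to 38 mm over the top 9 mm. The upper one spans 70 to 104 mm above the table, the lower one 34 to 66 mm; the board under them is at 18 mm.
- mould: The fixed mould: two grey aluminium halves (130 x 24 mm, tops 100 mm above the table) standing on edge on a plywood board 220 x 250 x 18 mm, opened like a book in a V whose open side faces away from the robot. Origin on the hinge axis at table height; x points into the open V, each half runs off at 50 degrees to it, starting 37 mm from the axis.
- long_pin_grip (a point): The right pin: steel, loose, 130 mm long, about 0.22 kg, upright in the rack. From below: plain shank 18 mm diameter, 80 mm long (lowest 12 mm tapered to 8 mm), collar 44 mm diameter, 5 mm thick, round grip 24 mm diameter, 45 mm tall. This point: middle of the grip, 110 mm above the tip, 30 mm above the collar's underside, 22.5 mm below the top. z up along the pin; yaw is free.
- long_pin_collar (a point): Centre of the underside of the long pin's collar: the face that must come to rest on the upper knuckle (on hinge_top).
- long_pin_tip (a point): Lower end of the long pin, on its axis.
- short_pin_grip (a point): Middle of the round grip of the short pin, a bystander: the same steel collar and grip, but the shank is only 45 mm long (so its grip stands 35 mm lower in the rack). z up along the pin.
- stepped_pin_grip (a point): Middle of the round grip of the stepped pin, a bystander: as tall as the long pin, but its shank swells to 32 mm diameter from 44 mm above its tip up to the collar. z up along the pin.
- rack: Fixed wooden block 70 (x) x 240 (y) x 50 (z) mm; origin at the centre of its underside. Three holes, 20 mm wide and 40 mm deep, in a row at y = -75, 0 and +75 mm, hold the three pins in any order. There the long pin's tip is 10 mm, its collar's underside 90 mm and its grip's middle 120 mm and its top 142 mm above the table.
Mind the look-alikes: they are no part of the job. What is shaped like the part that bears long_pin_grip but purple is not meant.

How it is judged:
By the outcome, as a careful person would: the job done as asked, in the order asked, and still so for the second after the job is handed in, with the robot touching nothing.
It also fails if it takes over 45 s, if anything falls off the work surface, if the arm or the gripper's body presses on something with over 40 N, if the wrist force passes 120 N, or if a joint passes its speed limit or range.

## Robot

A 6-joint arm with a two-finger parallel gripper is mounted at the origin on the work surface. World frame = base frame: x ahead of the robot, y to its left, z up, the work surface at z = 0. Lengths are in m, angles in rad, forces in N, time in s.
With the tool pointing down it reaches from about 0.275 to 0.725 m from the base axis. Payload 15.9 kg.
Tool frame: the origin (TCP) lies midway between the tips of the shut fingers; the grasp point (between the pads) lies 19 mm behind it; z points along the fingers, y is the line along which they close (so a half turn about z gives the same grasp; the last joint's range is limited). The gripper opens to 85 mm and grips with 20 to 120 N. Pads are 22 mm wide; open, the fingers measure 114 mm over their backs; the gripper's body (76 mm by 85 mm) begins 54 mm behind the grasp point. The pads swing forward as they close: fully open they stand 13 mm farther back than shut.
Start: joints at [-1.236, 0.213, -0.034, 1.323, 0, 1.571], TCP at [0.164, -0.472, 0.203] pointing down, gripper open.
Joint ranges: [-2.98, 2.98], [-0.74, 1.72], [-1.14, 1.35], [-2.1, 2.04], [-1.57, 1.44], [-3.14, 3.14]. Speed limits (rad/s): [1.89, 1.89, 2.39, 2.57, 3.14, 3.14].

## Interface

Orientations are given as a rotation vector (axis times angle).
In Python, from plant import bot gives the robot as it stands.
- The arm moves only by the tool apply_moves, never from a script. Its argument "commands" is a list of rows, each a list of 5 numbers: the shift along the tool's x, y, z in cm, then the turn about the tool's z in degrees, then the gripper command: -1 is fully open, 1 is shut, values between are in proportion. In form: [[tx, ty, tz, spin, gripper], ...]. A call has 1 to 12 rows; each row shifts and turns the commanded pose from where the row before left it, along the tool's axes as they then stand; what a row does not reach is not made up. A row lasts 1/12 s, in which the tool goes at most 41.7 mm and 7.16 degrees, less where a joint would pass 70% of its speed; a pose out of reach is approached as far as the arm can. A call with a gripper value outside its range is refused whole. The fingers move at their own pace and stop on an object; "squeeze" is the grip in N (left out, the last holds). Time passes only in rows, so rows that do not move let the fingers close. It gives the time, the measured TCP pose, the force, the opening and the grip force at its end, in the units of the state.
- bot.read_state(): the state, without advancing time (a new reading comes with each control period).
- bot.snapshot(name): name is "side" or "top" or "wrist"; returns a dict with "frame" (420x560x3 uint8, red, green, blue), "K" (3x3 intrinsics, pixels), "rvec" (rotation vector, rad) and "tvec" (3), from world to camera coordinates, as OpenCV has them; the wrist camera has in their place "T_tool_cam" (4x4, takes a point from camera to tool coordinates, whose origin is the TCP and whose axes are the flange's). Camera axes: x right, y down, z forward; pixel columns grow to the right and rows downward; lengths in m; the calibration is good to about 2 mm. A picture is of the moment at which its call begins: read the wrist's pose just before it. There is no depth.
- bot.sign_off(): hands the job in; it is judged then, once.
Trained networks look in the newest picture that a camera, given by its name, has taken for a name from the list of things; names that differ only in an ending like _2 or _b are one class to them, and where a whole thing is asked for, a point or a joint stands for the part that bears it (a point fixed in the world has none). Each returns a list of dicts, best first, with "confidence" (0 to 1); they miss things now and then, are a little off and sometimes report something else, mostly with a low value. They report only what shows in the picture. A call takes as long as a camera call. They do not tell look-alikes from the thing itself.
- bot.recognise(name, camera): "extent" ([left, top, width, height] in pixels, round what is visible of it).
- bot.spot_point(name, camera): "point" ([row, column] in pixels: a listed point, or the origin of a listed thing).
The state is a dict: "t": time; "q": joint angles; "joint_velocities": joint speeds; "joint_efforts": joint torques, N m; "eef_pos": TCP position; "eef_rot": TCP orientation; "wrist_force": force on the tool from outside, world axes, zero at the start; "moment": the same for the moment, N m; "gripper_width": finger opening in m; "gripper_force": force on a finger pad.
Only numpy, scipy, OpenCV 4.12 (cv2) and the standard library are available. Lean on these libraries where they do the work, as an engineer would, in place of code of your own. Each camera call takes 0.05 s, during which the arm holds its last target. There are 200 camera calls.

## Working session

There is one attempt and no reset: what is moved stays moved. The work goes in short steps, Python scripts to look and compute and a tool call to move; the robot and the scene stay as the last step left them, time stands still between calls to the robot, and variables do not carry over. Pictures are saved under pics/ and viewed, at most 10 in all, crops included, and the job is handed in when it is done.

Besides the shell and the picture viewer there is one more tool, called after "Request:" by a JSON object that holds its "method" and its "body", one argument or row to a line. apply_moves: Moves the arm, as the interface text tells. Its arguments: {"type":"object","properties":{"commands":{"type":"array"},"squeeze":{"type":"number"}},"required":["commands"]}

```bash
mkdir -p pics; cat > h.py <<'E'
import numpy as np, cv2
from plant import bot
from scipy.spatial.transform import Rotation as R
def cam(s, st=None):
    """returns K, Rwc (cam->world), origin in world"""
    if 'rvec' in s:
        r=R.from_rotvec(np.ravel(s['rvec'])).as_matrix(); return s['K'], r.T, -r.T@np.ravel(s['tvec'])
    T=np.eye(4);T[:3,:3]=R.from_rotvec(st['eef_rot']).as_matrix();T[:3,3]=st['eef_pos'];T=T@s['T_tool_cam']
    return s['K'],T[:3,:3],T[:3,3]
def at_z(c,rc,z):
    K,r,o=c; d=r@np.linalg.solve(K,[rc[1],rc[0],1]); return o+d*(z-o[2])/d[2]
def proj(c,p):
    K,r,o=c; v=K@(r.T@(np.array(p)-o)); return v[:2]/v[2]
def snap(n):
    st=bot.read_state(); s=bot.snapshot(n); return s['frame'],cam(s,st)
Z=dict(hinge_top=.104,long_pin_grip=.12,long_pin_collar=.09,long_pin_tip=.01,short_pin_grip=.085,stepped_pin_grip=.12,rack=0,mould=0)
E
python3 - <<'E'
from h import *
for n in ['top','side']:
    f,c=snap(n); cv2.imwrite(f'pics/{n}0.png',f[:,:,::-1])
    for k in Z:
        for d in bot.spot_point(k,n)[:4]:
            print(n,k,np.round(d['point']),round(d['confidence'],2),at_z(c,d['point'],Z[k])[:2].round(4))
s=bot.read_state();print(s['eef_pos'],s['eef_rot'],s['t'])
E
```

```text
top hinge_top [172. 118.] 0.81 [0.556  0.3118]
top long_pin_grip [164. 374.] 0.91 [ 0.5628 -0.2305]
top long_pin_grip [231. 398.] 0.63 [ 0.4232 -0.277 ]
top long_pin_grip [166. 371.] 0.35 [ 0.5578 -0.2245]
top long_pin_collar [228. 394.] 0.71 [ 0.4278 -0.2765]
top long_pin_collar [166. 373.] 0.58 [ 0.5618 -0.2353]
top long_pin_tip [229. 380.] 0.7 [ 0.4239 -0.2678]
top short_pin_grip [160. 404.] 0.71 [ 0.5745 -0.3047]
top stepped_pin_grip [174. 335.] 0.88 [ 0.5435 -0.1477]
top rack [173. 362.] 0.67 [ 0.5583 -0.2306]
top mould [182. 135.] 0.76 [0.5444 0.3135]
side hinge_top [332. 225.] 0.61 [0.5505 0.3104]
side long_pin_grip [160. 306.] 0.67 [ 0.4202 -0.266 ]
side long_pin_grip [168. 250.] 0.61 [ 0.5591 -0.2221]
side long_pin_collar [171. 306.] 0.55 [ 0.4207 -0.2618]
side long_pin_collar [180. 253.] 0.48 [ 0.5525 -0.2105]
side long_pin_tip [200. 304.] 0.9 [ 0.4245 -0.2484]
side short_pin_grip [166. 249.] 0.39 [ 0.5712 -0.3005]
side stepped_pin_grip [185. 256.] 0.95 [ 0.5386 -0.1336]
side rack [208. 258.] 0.74 [ 0.5464 -0.2273]
side mould [377. 231.] 0.77 [0.5487 0.3121]
[ 0.16428418 -0.4722168   0.20320326] [-3.09765388e+00 -5.23484931e-01  2.51653008e-06] 0.9
```

View pics/top0.png

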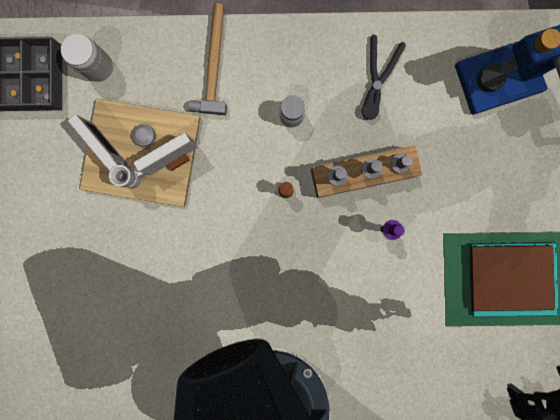

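View pics/side0.png

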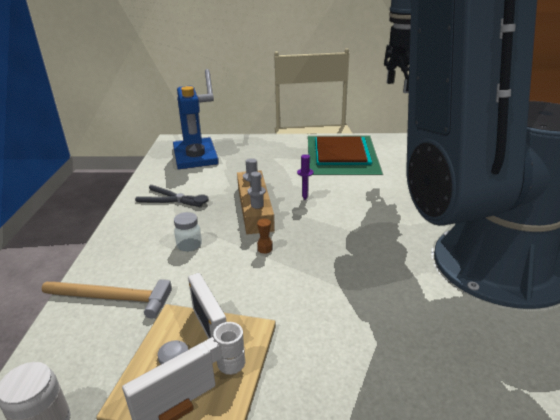

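The top view shows the mould at lower left with the knuckle mouth near (121,175). The rack pins are near (339,176), (373,167) and (402,162), and the purple look-alike stands at (393,230). I can't tell which pin is which yet, so I'll zoom in on the rack.

```bash
python3 - <<'E'
from h import *
a=cv2.imread('pics/side0.png')[145:245,215:295]; b=cv2.imread('pics/top0.png')[135:205,300:430]
a=cv2.resize(a,None,fx=5,fy=5,interpolation=2); b=cv2.resize(b,(400,500*400//400)[0:1]+(215,),interpolation=2)
o=np.zeros((500,800,3),np.uint8);o[:,:400]=a;o[:215,400:]=b
cv2.imwrite('pics/z.png',o)
E
```

```text
(no output)
```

View pics/z.png

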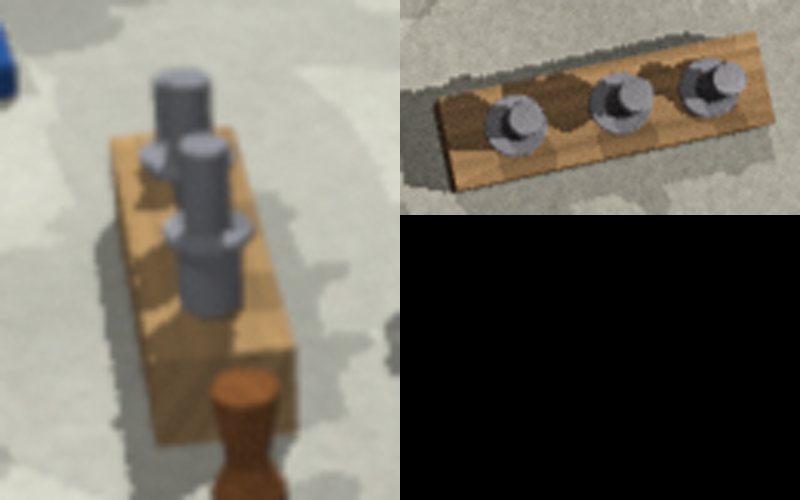

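The pin nearest the mould (top view 339,176; y≈-0.14) has the swollen shank, so it is the stepped pin. Either of the other two could be the long one. I'll move in and look with the wrist camera.

Request:
{"method": "apply_moves", "body": {
  "commands": [
    [3.5, -0.8, -0.5, 0, -1],
    [3.5, -0.8, -0.5, 0, -1],
    [3.5, -0.8, -0.5, 0, -1],
    [3.5, -0.8, -0.5, 0, -1],
    [3.5, -0.8, -0.5, 0, -1],
    [3.5, -0.8, -0.5, 0, -1],
    [3.5, -0.8, -0.5, 0, -1],
    [3.5, -0.8, -0.5, 0, -1],
    [3.5, -0.8, -0.5, 0, -1],
    [3.5, -0.8, -0.5, 0, -1],
    [3.5, -0.8, -0.5, 0, -1],
    [0, 0, 0, 0, -1]
  ]
}}

```text
t: 1.9
eef_pos: [0.5032, -0.2593, 0.2581]
eef_rot: [-3.096, -0.529, -0.002]
wrist_force: [0.1, 0.2, 0.0]
gripper_width: 0.0855
gripper_force: 0.0
```

Request:
{"method": "apply_moves", "body": {
  "commands": [
    [0, 0, 0, -7, -1],
    [0, 0, 0, -7, -1],
    [0, 0, 0, -7, -1],
    [0, 0, 0, -7, -1],
    [0, 0, 0, -7, -1],
    [0, 0, 0, -7, -1],
    [0, 0, 0, -7, -1],
    [0, 0, 0, -7, -1],
    [0, 0, 0, -7, -1],
    [0, 0, 0, -7, -1],
    [0, 0, 0, -7, -1],
    [0, 0, 0, -5, -1]
  ]
}}

```text
t: 2.9
eef_pos: [0.499, -0.2627, 0.2582]
eef_rot: [-1.986, -2.434, 0.0]
wrist_force: [-0.1, 0.5, 0.3]
gripper_width: 0.0855
gripper_force: 0.0
```

```bash
python3 - <<'E'
from h import *
for n in ['wrist','top','side']:
    f,c=snap(n); cv2.imwrite(f'pics/{n}1.png',f[:,:,::-1])
    for k in Z:
      if 'mould' in k or 'hinge' in k and n=='wrist': continue
      for d in bot.spot_point(k,n)[:3]:
            print(n,k,np.round(d['point']),round(d['confidence'],2),at_z(c,d['point'],Z[k])[:2].round(4))
    if n=='wrist': print(c[2],c[1])
s=bot.read_state();print(s['eef_pos'],R.from_rotvec(s['eef_rot']).as_matrix().round(3),s['t'],s['q'],s['wrist_force'])
E
```

```text
wrist long_pin_grip [178. 196.] 0.86 [ 0.4275 -0.2721]
wrist long_pin_grip [161. 353.] 0.6 [ 0.5544 -0.2312]
wrist long_pin_collar [154. 349.] 0.82 [ 0.5559 -0.2303]
wrist long_pin_collar [168. 198.] 0.67 [ 0.423  -0.2712]
wrist short_pin_grip [230. 347.] 0.72 [ 0.5743 -0.3047]
wrist stepped_pin_grip [ 65. 362.] 0.75 [ 0.5416 -0.1576]
wrist stepped_pin_grip [138. 337.] 0.42 [ 0.5366 -0.2154]
wrist rack [139. 335.] 0.98 [ 0.5555 -0.2292]
[ 0.48253972 -0.18374758  0.42857922] [[ 9.79597202e-01  1.90688600e-01  6.34600578e-02]
 [ 2.00970865e-01 -9.29759714e-01 -3.08476233e-01]
 [ 1.79704345e-04  3.14936077e-01 -9.49112867e-01]]
top hinge_top [172. 121.] 0.63 [0.5557 0.3051]
top long_pin_grip [166. 376.] 0.59 [ 0.5583 -0.2333]
top long_pin_grip [231. 396.] 0.54 [ 0.4222 -0.2722]
top long_pin_grip [165. 404.] 0.43 [ 0.5602 -0.2922]
top long_pin_collar [229. 394.] 0.92 [ 0.4263 -0.2767]
top long_pin_collar [170. 371.] 0.72 [ 0.5547 -0.2298]
top long_pin_tip [229. 380.] 0.69 [ 0.4237 -0.2666]
top short_pin_grip [163. 402.] 0.79 [ 0.5689 -0.2997]
top stepped_pin_grip [174. 340.] 0.71 [ 0.5419 -0.1591]
top rack [171. 364.] 0.66 [ 0.5631 -0.2355]
side hinge_top [333. 226.] 0.95 [0.5488 0.3141]
side long_pin_grip [162. 303.] 0.93 [ 0.4264 -0.2536]
side long_pin_grip [167. 252.] 0.77 [ 0.556  -0.2271]
side long_pin_collar [172. 306.] 0.68 [ 0.4195 -0.2561]
side long_pin_collar [178. 252.] 0.65 [ 0.5579 -0.2229]
side long_pin_collar [207. 256.] 0.22 [ 0.5343 -0.083 ]
side long_pin_tip [199. 304.] 0.84 [ 0.4244 -0.2537]
side short_pin_grip [166. 252.] 0.46 [ 0.5629 -0.3004]
side stepped_pin_grip [182. 257.] 0.64 [ 0.536  -0.1479]
side rack [207. 256.] 0.72 [ 0.5505 -0.2314]
[ 0.4990168  -0.26258251  0.2582119 ] [[-0.194  0.981  0.   ]
 [ 0.981  0.194  0.   ]
 [ 0.     0.    -1.   ]] 4.05 [-4.84396711e-01  3.51922074e-01  2.90113542e-01  1.50896839e+00
  1.58583855e-05  8.91196466e-01] [-0.18750217 -0.34324128 -0.74469354]
```

View pics/wrist1.png

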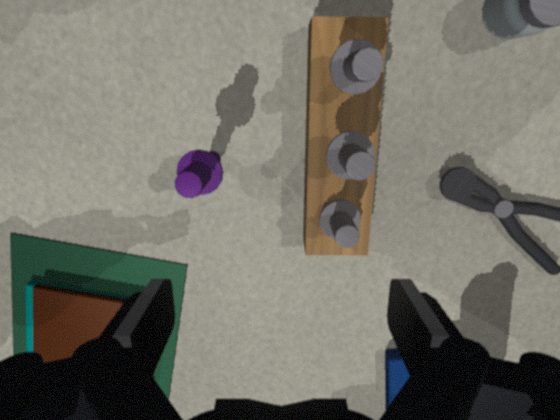

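The pin at the far end (347,230) looks short: its collar is smaller and sits on the rack. The middle one at (352,158) should be the long pin. I'll centre over it, then check heights by triangulating.

Request:
{"method": "apply_moves", "body": {
  "commands": [
    [1.0, 3.1, 0, 0, -1],
    [1.0, 3.1, 0, 0, -1],
    [0, 0, 0, 0, -1],
    [0, 0, 0, 0, -1]
  ]
}}

```text
t: 4.38
eef_pos: [0.5568, -0.2301, 0.2575]
eef_rot: [-1.992, -2.429, 0.0]
wrist_force: [-0.6, -0.7, 0.1]
gripper_width: 0.0854
gripper_force: 0.0
```

```bash
python3 - <<'E'
from h import *
from scipy.optimize import least_squares
f,c=snap('wrist'); cv2.imwrite('pics/wrist2.png',f[:,:,::-1])
obs={}
C={n:(snap(n)[1] if n!='wrist' else c) for n in ['wrist','side','top']}
for k,g in [('long_pin_grip',(.556,-.231)),('short_pin_grip',(.573,-.303)),('stepped_pin_grip',(.541,-.157)),('long_pin_collar',(.556,-.231))]:
    o=[]
    for n in C:
        for d in bot.spot_point(k,n):
            p=at_z(C[n],d['point'],Z[k])
            if np.hypot(*(p[:2]-g))<.03: o.append((n,d['point'])); print(n,k,np.round(d['point']),p[:2].round(4),round(d['confidence'],2)); break
    if len(o)>1:
        r=least_squares(lambda x:np.concatenate([proj(C[n],x)-np.array(q)[::-1] for n,q in o]),[*g,.1]); print(k,r.x.round(4),r.fun.round(1))
for z in (.1425,.1075): 
  for g in [(.556,-.231),(.573,-.303)]: print(g,z,[proj(C[n],[*g,z]).round() for n in C])
E
```

```text
wrist long_pin_grip [185. 277.] [ 0.554 -0.232] 0.69
side long_pin_grip [166. 254.] [ 0.5518 -0.2345] 0.65
top long_pin_grip [167. 374.] [ 0.5569 -0.2293] 0.68
long_pin_grip [ 0.5541 -0.231   0.1221] [ 0.2 -0.4 -1.1 -0.1  1.1  1.2]
wrist short_pin_grip [250. 282.] [ 0.5737 -0.3056] 0.79
side short_pin_grip [166. 249.] [ 0.5723 -0.3005] 0.48
top short_pin_grip [163. 402.] [ 0.5691 -0.3   ] 0.84
short_pin_grip [ 0.5729 -0.3049  0.0838] [-0.6 -1.2 -0.1 -0.3  2.  -1.7]
wrist stepped_pin_grip [ 93. 279.] [ 0.541 -0.158] 0.73
top stepped_pin_grip [175. 337.] [ 0.5411 -0.1529] 0.52
stepped_pin_grip [ 0.5413 -0.1582  0.0961] [ 0.5 -0.2  0.9  1.1]
wrist long_pin_collar [174. 280.] [ 0.5557 -0.2283] 0.97
top long_pin_collar [166. 374.] [ 0.5624 -0.2375] 0.61
long_pin_collar [ 0.5521 -0.2106  0.1717] [-0.3  1.3 -3.6 -0. ]
(0.556, -0.231) 0.1425 [array([280., 192.]), array([251., 158.]), array([377., 166.])]
(0.573, -0.303) 0.1425 [array([283., 275.]), array([247., 146.]), array([413., 157.])]
(0.556, -0.231) 0.1075 [array([280., 181.]), array([252., 171.]), array([373., 168.])]
(0.573, -0.303) 0.1075 [array([282., 257.]), array([248., 158.]), array([407., 159.])]
```

View pics/wrist2.png

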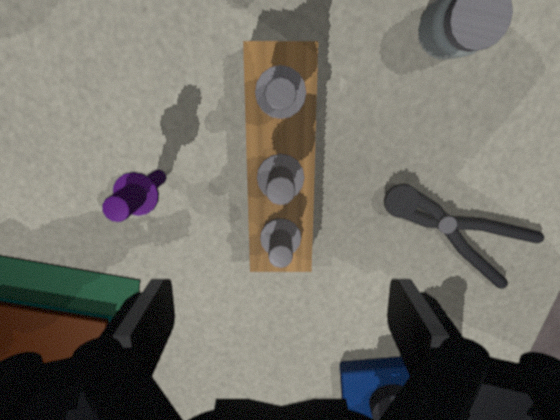

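The middle pin's top shows at (280,190), which fits a long pin (predicted 192, against 181 for a short one). The far pin's top at (281,256) fits the short pin. Descending on the middle one.

Request:
{"method": "apply_moves", "body": {
  "commands": [
    [0, -0.2, 2.5, 0, -1],
    [0, 0, 3, 0, -1],
    [0, 0, 3, 0, -1],
    [0, 0, 3, 0, -1],
    [0, 0, 2, 0, -1],
    [0, 0, 1, 0, -1],
    [0, 0, 0.9, 0, -1],
    [0, 0, 0, 0, -1],
    [0, 0, 0, 0, -1]
  ]
}}

```text
t: 5.88
eef_pos: [0.5544, -0.2315, 0.105]
eef_rot: [1.994, 2.427, 0.0]
wrist_force: [-0.7, 0.0, 0.2]
gripper_width: 0.0854
gripper_force: 0.0
```

Request:
{"method": "apply_moves", "body": {
  "commands": [
    [0, 0, 0, 0, 1],
    [0, 0, 0, 0, 1],
    [0, 0, 0, 0, 1],
    [0, 0, 0, 0, 1],
    [0, 0, 0, 0, 1],
    [0, 0, 0, 0, 1],
    [0, 0, 0, 0, 1],
    [0, 0, 0, 0, 1],
    [0, 0, 0, 0, 1],
    [0, 0, 0, 0, 1]
  ],
  "squeeze": 60
}}

```text
t: 6.72
eef_pos: [0.5544, -0.2315, 0.1048]
eef_rot: [1.994, 2.427, 0.0]
wrist_force: [0.3, 0.6, 5.5]
gripper_width: 0.0203
gripper_force: 58.6
```

Request:
{"method": "apply_moves", "body": {
  "commands": [
    [0, 0, -0.5, 0, 1],
    [0, 0, -1, 0, 1],
    [0, 0, -2, 0, 1],
    [0, 0, -2.5, 0, 1],
    [0, 0, -3, 0, 1],
    [0, 0, -3, 0, 1],
    [0, 0, -2, 0, 1],
    [0, 0, -0.5, 0, 1],
    [0, 0, 0, 0, 1],
    [0, 0, 0, 0, 1]
  ]
}}

```text
t: 7.55
eef_pos: [0.5538, -0.2313, 0.2483]
eef_rot: [-1.994, -2.427, 0.0]
wrist_force: [0.3, 0.1, -2.8]
gripper_width: 0.02
gripper_force: 59.3
```

```bash
python3 - <<'E'
from h import *
s=bot.read_state();print(s['wrist_force'],s['moment'],s['gripper_width'])
o=np.zeros((420,800,3),np.uint8)
f,c=snap('side'); x,y=proj(c,s['eef_pos']).astype(int);print(x,y)
o[:400,:400]=cv2.resize(f[max(0,y-50):max(0,y-50)+100,x-50:x+50],(400,400),interpolation=2)
f,c=snap('wrist'); o[:300,400:]=cv2.resize(f,(400,300))
cv2.imwrite('pics/g.png',o[:,:,::-1])
E
```

```text
[ 0.28306142  0.12428525 -2.82099822] [-0.0123913  -0.01637648 -0.04073287] 0.02004776263485312
250 117
```

View pics/g.png

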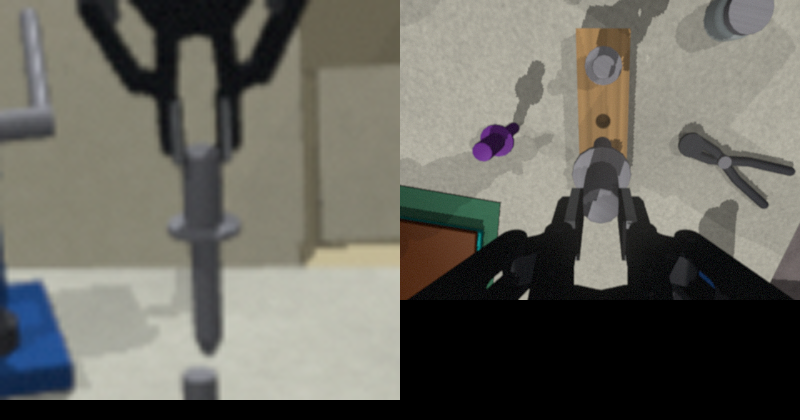

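The long pin is out of the rack and the stepped pin is undisturbed. The fingers seem to hold it close to its top, so I'll check its height in the hand.

```bash
python3 - <<'E'
from h import *
from scipy.optimize import minimize_scalar
s=bot.read_state();print(s['eef_pos'],s['gripper_width'],s['gripper_force'],s['wrist_force'])
f,c=snap('side'); p=s['eef_pos']
for z in (.2861,.2483,.2336,.1535,.13,.12): print(z,proj(c,[p[0],p[1],z]).round(1))
for n in ['side','top','wrist']:
    f,c=snap(n)
    for k in ['long_pin_grip','long_pin_collar','long_pin_tip']:
        for d in bot.spot_point(k,n)[:2]:
            q=np.array(d['point'])[::-1]
            r=minimize_scalar(lambda z:np.sum((proj(c,[p[0],p[1],z])-q)**2),bounds=(.05,.35),method='bounded')
            print(n,k,q.round(),round(d['confidence'],2),'z',round(r.x,4),'err',round(r.fun**.5,1))
E
```

```text
[ 0.55335149 -0.23109496  0.24758459] 0.020671252579940628 59.27167296409607 [-0.30547215 -0.26881831 -2.41994038]
0.2861 [249.5 101.7]
0.2483 [250.3 117.3]
0.2336 [250.6 123.2]
0.1535 [252.3 153.9]
0.13 [252.8 162.5]
0.12 [253.  166.1]
side long_pin_grip [307. 159.] 0.91 z 0.1304 err 54.2
side long_pin_grip [249. 110.] 0.72 z 0.2655 err 0.5
side long_pin_collar [251. 127.] 0.96 z 0.2249 err 0.6
side long_pin_collar [305. 172.] 0.84 z 0.0954 err 51.8
side long_pin_tip [251. 158.] 0.85 z 0.144 err 1.9
side long_pin_tip [306. 198.] 0.77 z 0.05 err 52.0
top long_pin_grip [395. 158.] 0.83 z 0.266 err 0.1
top long_pin_grip [396. 232.] 0.62 z 0.05 err 66.5
top long_pin_collar [393. 228.] 0.79 z 0.05 err 61.4
top long_pin_collar [391. 159.] 0.78 z 0.2399 err 0.7
top long_pin_tip [379. 166.] 0.87 z 0.1557 err 0.5
top long_pin_tip [381. 230.] 0.64 z 0.05 err 58.9
wrist long_pin_grip [126. 206.] 0.68 z 0.175 err 154.4
wrist long_pin_grip [281. 267.] 0.57 z 0.265 err 1.1
wrist long_pin_collar [138. 192.] 0.94 z 0.1399 err 142.3
wrist long_pin_collar [283. 242.] 0.58 z 0.2362 err 2.9
wrist long_pin_tip [282. 201.] 0.78 z 0.1615 err 2.4
wrist long_pin_tip [163. 179.] 0.56 z 0.099 err 117.0
```

The pin hasn't slipped: its tip is at z≈0.153, 95 mm below the TCP. Carrying it towards the hinge and stopping short to look.

Request:
{"method": "apply_moves", "body": {
  "commands": [
    [2, 0.4, 0, 0, 1],
    [3.7, 0.73, 0, 0, 1],
    [3.7, 0.73, 0, 0, 1],
    [3.7, 0.73, 0, 0, 1],
    [3.7, 0.73, 0, 0, 1],
    [3.7, 0.73, 0, 0, 1],
    [3.7, 0.73, 0, 0, 1],
    [3.7, 0.73, 0, 0, 1],
    [3.7, 0.73, 0, 0, 1],
    [3.7, 0.73, 0, 0, 1],
    [3.7, 0.73, 0, 0, 1],
    [3.7, 0.73, 0, 0, 1]
  ]
}}

```text
t: 9.3
eef_pos: [0.5535, 0.2058, 0.2494]
eef_rot: [1.994, 2.427, 0.001]
wrist_force: [0.2, 0.0, -2.8]
gripper_width: 0.0208
gripper_force: 59.2
```

Request:
{"method": "apply_moves", "body": {
  "commands": [
    [1.5, 0.3, 0, 0, 1],
    [0, 0, 0, 0, 1],
    [0, 0, 0, 0, 1],
    [0, 0, 0, 0, 1]
  ]
}}

```text
t: 9.63
eef_pos: [0.554, 0.2186, 0.2492]
eef_rot: [1.995, 2.427, -0.0]
wrist_force: [0.2, 0.0, -2.3]
gripper_width: 0.0206
gripper_force: 59.3
```

```bash
cat > look.py <<'E'
from h import *
import sys
st=bot.read_state(); T=R.from_rotvec(st['eef_rot']).as_matrix(); p=np.array(st['eef_pos'])
print(p,T[:,:2].round(3).tolist(),st['gripper_width'],st['t'],np.round(st['wrist_force'],1))
for n in ['wrist','wrist','wrist','top','top','side','side']:
    f,c=snap(n); cv2.imwrite(f'pics/{sys.argv[1]}_{n}.png',f[:,:,::-1])
    for k,z in [('hinge_top',.104),('long_pin_tip',p[2]-.095),('long_pin_grip',p[2]+.016)]:
        for d in bot.spot_point(k,n)[:2]:
            w=at_z(c,d['point'],z)
            if d['confidence']>.4 and w[1]>.1: print(n,k,np.round(d['point']),round(d['confidence'],2),w[:2].round(4),'tool cm',((T.T@(w-p))[:2]*100).round(2))
E
python3 look.py a
```

```text
[0.55396029 0.21858259 0.24920066] [[-0.194, 0.981], [0.981, 0.194], [-0.0, -0.0]] 0.020572474132551623 9.6333 [ 0.2  0.  -2.3]
wrist hinge_top [ 72. 299.] 0.85 [0.5507 0.3094] tool cm [8.98 1.44]
wrist long_pin_tip [199. 285.] 0.94 [0.5571 0.2186] tool cm [-0.05  0.31]
wrist long_pin_grip [264. 278.] 0.74 [0.5519 0.2206] tool cm [ 0.23 -0.16]
wrist long_pin_grip [202. 284.] 0.43 [0.5488 0.2502] tool cm [3.2  0.11]
wrist hinge_top [ 70. 299.] 0.68 [0.551  0.3106] tool cm [9.09 1.5 ]
wrist long_pin_tip [266. 283.] 0.42 [0.5667 0.1632] tool cm [-5.68  0.18]
wrist long_pin_grip [266. 281.] 0.57 [0.5539 0.2191] tool cm [0.06 0.  ]
wrist hinge_top [ 72. 295.] 0.92 [0.5481 0.309 ] tool cm [8.98 1.18]
wrist long_pin_tip [203. 283.] 0.97 [0.5562 0.2152] tool cm [-0.37  0.15]
wrist long_pin_grip [269. 282.] 0.72 [0.5545 0.2187] tool cm [-0.    0.05]
top hinge_top [174. 118.] 0.74 [0.552  0.3107] tool cm [9.08 1.59]
top long_pin_tip [169. 155.] 0.89 [0.5546 0.2173] tool cm [-0.14  0.04]
top long_pin_tip [161. 133.] 0.69 [0.5719 0.2607] tool cm [3.79 2.58]
top long_pin_grip [160. 135.] 0.6 [0.5561 0.2148] tool cm [-0.41  0.14]
top hinge_top [175. 119.] 0.88 [0.5487 0.309 ] tool cm [8.98 1.24]
top long_pin_tip [170. 153.] 0.94 [0.5528 0.2213] tool cm [ 0.29 -0.06]
top long_pin_grip [162. 137.] 0.92 [0.5531 0.2126] tool cm [-0.57 -0.2 ]
side hinge_top [330. 228.] 0.97 [0.5465 0.3081] tool cm [8.93 1.  ]
side long_pin_tip [271. 225.] 0.8 [0.559  0.2258] tool cm [0.62 0.63]
side long_pin_grip [213. 224.] 0.93 [0.551  0.2252] tool cm [ 0.71 -0.16]
side hinge_top [330. 226.] 0.9 [0.5496 0.3075] tool cm [8.81 1.3 ]
side long_pin_tip [271. 229.] 0.76 [0.5519 0.2257] tool cm [ 0.74 -0.06]
side long_pin_grip [210. 222.] 0.69 [0.5549 0.2169] tool cm [-0.18  0.06]
```

View pics/a_wrist.png

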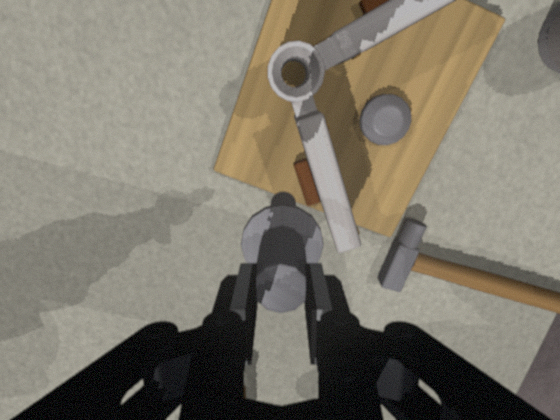

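The knuckle mouth is centred near (296,70), and the pin hangs straight with its tip at (283,200). Moving above the hinge and lowering the tip to just above the rim.

Request:
{"method": "apply_moves", "body": {
  "commands": [
    [3, 0.45, 0, 0, 1],
    [3, 0.4, 0, 0, 1],
    [2, 0.3, 0, 0, 1],
    [1, 0.1, 0, 0, 1],
    [0, 0, 1.5, 0, 1],
    [0, 0, 1.5, 0, 1],
    [0, 0, 0.5, 0, 1],
    [0, 0, 0, 0, 1],
    [0, 0, 0, 0, 1]
  ]
}}

```text
t: 11.78
eef_pos: [0.5488, 0.3095, 0.2147]
eef_rot: [1.995, 2.427, 0.0]
wrist_force: [0.3, -0.7, -2.3]
gripper_width: 0.0208
gripper_force: 59.3
```

```bash
python3 look.py b; python3 - <<'E'
import cv2,numpy as np
o=np.zeros((400,800,3),np.uint8)
a=cv2.imread('pics/b_wrist.png')[90:290,180:380];b=cv2.imread('pics/b_side.png')[230:400,150:320]
o[:,:400]=cv2.resize(a,(400,400),interpolation=2);o[:,400:]=cv2.resize(b,(400,400),interpolation=2);cv2.imwrite('pics/bb.png',o)
E
```

```text
[0.54876011 0.30947513 0.21474363] [[-0.193, 0.981], [0.981, 0.193], [-0.0, 0.0]] 0.020764439709632827 11.7833 [ 0.3 -0.7 -2.3]
wrist hinge_top [194. 280.] 0.63 [0.5488 0.3083] tool cm [-0.12 -0.02]
wrist long_pin_tip [201. 285.] 0.77 [0.5523 0.308 ] tool cm [-0.22  0.32]
wrist long_pin_grip [267. 282.] 0.65 [0.5492 0.3105] tool cm [0.09 0.07]
wrist hinge_top [195. 279.] 0.61 [0.5481 0.3074] tool cm [-0.19 -0.1 ]
wrist long_pin_tip [204. 283.] 0.75 [0.5518 0.3056] tool cm [-0.44  0.23]
wrist hinge_top [194. 282.] 0.83 [0.5502 0.309 ] tool cm [-0.07  0.13]
wrist long_pin_tip [201. 283.] 0.79 [0.551  0.3082] tool cm [-0.17  0.2 ]
wrist long_pin_grip [268. 280.] 0.89 [0.5482 0.3103] tool cm [ 0.1  -0.04]
top long_pin_tip [174. 114.] 0.64 [0.549  0.3134] tool cm [0.38 0.1 ]
top long_pin_tip [177. 117.] 0.62 [0.5443 0.308 ] tool cm [-0.06 -0.47]
top long_pin_grip [166.  91.] 0.83 [0.5515 0.3074] tool cm [-0.25  0.23]
side hinge_top [334. 227.] 0.85 [0.5477 0.3165] tool cm [0.71 0.03]
side long_pin_tip [328. 223.] 0.97 [0.5515 0.3192] tool cm [0.9  0.45]
side long_pin_grip [268. 219.] 0.75 [0.5491 0.3122] tool cm [0.26 0.09]
side hinge_top [330. 230.] 0.74 [0.5443 0.3082] tool cm [-0.04 -0.47]
side long_pin_tip [327. 221.] 0.94 [0.5554 0.3162] tool cm [0.53 0.78]
side long_pin_grip [269. 217.] 0.67 [0.5509 0.3153] tool cm [0.53 0.32]
```

View pics/bb.png

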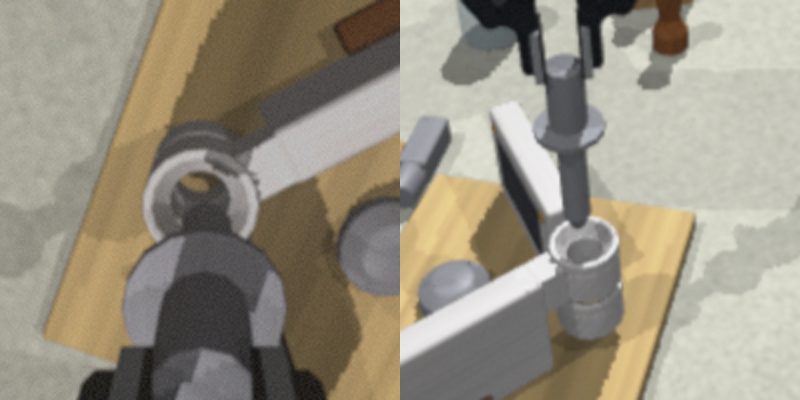

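The tip is just above the mouth, about 2 mm towards tool +y in both views. I'll shift by that much and lower gently while watching the force.

Request:
{"method": "apply_moves", "body": {
  "commands": [
    [0, -0.2, 0.5, 0, 1],
    [0, 0, 0.7, 0, 1],
    [0, 0, 0.7, 0, 1],
    [0, 0, 0.7, 0, 1],
    [0, 0, 0.4, 0, 1],
    [0, 0, 0, 0, 1]
  ]
}}

```text
t: 13.68
eef_pos: [0.5462, 0.3092, 0.1828]
eef_rot: [-1.994, -2.427, 0.003]
wrist_force: [-1.0, 0.4, -2.0]
gripper_width: 0.0202
gripper_force: 59.4
```

Request:
{"method": "apply_moves", "body": {
  "commands": [
    [0, 0, 0.5, 0, 1],
    [0, 0, 0.5, 0, 1],
    [0, 0, 0.5, 0, 1],
    [0, 0, 0.5, 0, 1],
    [0, 0, 0, 0, 1]
  ]
}}

```text
t: 14.1
eef_pos: [0.5463, 0.3093, 0.1629]
eef_rot: [-1.994, -2.427, 0.002]
wrist_force: [-0.9, -1.0, -2.2]
gripper_width: 0.0202
gripper_force: 59.4
```

Tip at z≈0.068, moving freely. Continuing through the lower knuckle.

Request:
{"method": "apply_moves", "body": {
  "commands": [
    [0, 0, 0.5, 0, 1],
    [0, 0, 0.5, 0, 1],
    [0, 0, 0.5, 0, 1],
    [0, 0, 0.5, 0, 1],
    [0, 0, 0.5, 0, 1],
    [0, 0, 0, 0, 1]
  ]
}}

```text
t: 14.6
eef_pos: [0.5462, 0.3093, 0.1379]
eef_rot: [-1.994, -2.427, 0.002]
wrist_force: [0.7, -0.4, -2.5]
gripper_width: 0.0203
gripper_force: 59.4
```

Request:
{"method": "apply_moves", "body": {
  "commands": [
    [0, 0, 0.5, 0, 1],
    [0, 0, 0.5, 0, 1],
    [0, 0, 0.5, 0, 1],
    [0, 0, 0.2, 0, 1],
    [0, 0, 0, 0, 1]
  ]
}}

```text
t: 15.02
eef_pos: [0.5464, 0.3093, 0.1215]
eef_rot: [-1.994, -2.427, 0.001]
wrist_force: [0.3, -0.8, -3.3]
gripper_width: 0.0203
gripper_force: 59.4
```

Expected seating is at TCP z≈0.119, so I'll go down in small steps.

Request:
{"method": "apply_moves", "body": {
  "commands": [
    [0, 0, 0.1, 0, 1],
    [0, 0, 0.1, 0, 1],
    [0, 0, 0, 0, 1]
  ]
}}

```text
t: 15.27
eef_pos: [0.5468, 0.3095, 0.1202]
eef_rot: [1.994, 2.427, 0.0]
wrist_force: [-0.2, 0.3, -1.8]
gripper_width: 0.0204
gripper_force: 59.4
```

Request:
{"method": "apply_moves", "body": {
  "commands": [
    [0, 0, 0.1, 0, 1],
    [0, 0, 0, 0, 1]
  ]
}}

```text
t: 15.43
eef_pos: [0.5468, 0.3096, 0.1192]
eef_rot: [1.994, 2.427, 0.0]
wrist_force: [-0.1, -0.6, -1.5]
gripper_width: 0.0206
gripper_force: 59.4
```

Request:
{"method": "apply_moves", "body": {
  "commands": [
    [0, 0, 0.1, 0, 1],
    [0, 0, 0, 0, 1]
  ]
}}

```text
t: 15.6
eef_pos: [0.5473, 0.3097, 0.119]
eef_rot: [1.994, 2.427, 0.002]
wrist_force: [1.3, -1.1, 4.3]
gripper_width: 0.0204
gripper_force: 60.1
```

Request:
{"method": "apply_moves", "body": {
  "commands": [
    [0, 0, 0.1, 0, 1],
    [0, 0, 0, 0, 1]
  ]
}}

```text
t: 15.77
eef_pos: [0.5475, 0.3098, 0.1188]
eef_rot: [1.994, 2.426, 0.004]
wrist_force: [-1.7, -1.9, 13.4]
gripper_width: 0.0205
gripper_force: 61.1
```

The collar is seated: the height matches and the force rose to 13 N. Releasing, then moving straight up.

Request:
{"method": "apply_moves", "body": {
  "commands": [
    [0, 0, -0.1, 0, 1],
    [0, 0, 0, 0, -1],
    [0, 0, 0, 0, -1],
    [0, 0, 0, 0, -1],
    [0, 0, 0, 0, -1],
    [0, 0, 0, 0, -1],
    [0, 0, 0, 0, -1],
    [0, 0, 0, 0, -1],
    [0, 0, 0, 0, -1],
    [0, 0, 0, 0, -1],
    [0, 0, 0, 0, -1]
  ]
}}

```text
t: 16.68
eef_pos: [0.5467, 0.3095, 0.1182]
eef_rot: [-1.994, -2.427, 0.0]
wrist_force: [-0.1, 0.0, -0.6]
gripper_width: 0.0854
gripper_force: 0.0
```

Request:
{"method": "apply_moves", "body": {
  "commands": [
    [0, 0, -0.5, 0, -1],
    [0, 0, -1, 0, -1],
    [0, 0, -2, 0, -1],
    [0, 0, -3, 0, -1],
    [0, 0, -3, 0, -1],
    [0, 0, -3, 0, -1],
    [0, 0, -1.5, 0, -1],
    [-2, 0, 0, 0, -1],
    [-3, 0, 0, 0, -1],
    [-3, 0, 0, 0, -1],
    [0, 0, 0, 0, -1],
    [0, 0, 0, 0, -1]
  ]
}}

```text
t: 17.68
eef_pos: [0.5626, 0.2298, 0.2594]
eef_rot: [1.997, 2.425, 0.002]
wrist_force: [-0.1, -0.4, -0.0]
gripper_width: 0.0855
gripper_force: 0.0
```

```bash
python3 look.py d; python3 - <<'E'
import cv2,numpy as np
o=np.zeros((400,800,3),np.uint8)
a=cv2.imread('pics/d_wrist.png')[0:300,130:430];b=cv2.imread('pics/d_side.png')[130:400,110:380]
o[:,:400]=cv2.resize(a,(400,400),interpolation=2);o[:,400:]=cv2.resize(b,(400,400),interpolation=2);cv2.imwrite('pics/dd.png',o)
E
```

```text
[0.56262019 0.22979371 0.25941886] [[-0.192, 0.981], [0.981, 0.192], [0.0, 0.001]] 0.0854564711837498 17.6833 [-0.1 -0.4 -0. ]
wrist long_pin_grip [ 83. 282.] 0.88 [0.5472 0.3094] tool cm [8.11 0.02]
wrist long_pin_grip [ 84. 284.] 0.87 [0.5474 0.311 ] tool cm [8.27 0.07]
wrist long_pin_grip [ 85. 281.] 0.66 [0.5465 0.3104] tool cm [ 8.22 -0.03]
top hinge_top [175. 123.] 0.79 [0.549  0.3009] tool cm [7.23 0.01]
top long_pin_grip [174. 114.] 0.69 [0.5323 0.2467] tool cm [ 2.24 -2.65]
top hinge_top [172. 120.] 0.56 [0.5549 0.3079] tool cm [7.81 0.72]
top long_pin_tip [174. 114.] 0.64 [0.5444 0.2938] tool cm [ 6.63 -0.58]
side hinge_top [330. 226.] 0.8 [0.5507 0.3067] tool cm [7.77 0.29]
side hinge_top [333. 229.] 0.49 [0.5442 0.3138] tool cm [ 8.59 -0.22]
side long_pin_grip [319. 224.] 0.7 [0.5179 0.4545] tool cm [22.91 -0.08]
side long_pin_grip [316. 222.] 0.68 [0.5204 0.4513] tool cm [22.54  0.11]
```

View pics/dd.png

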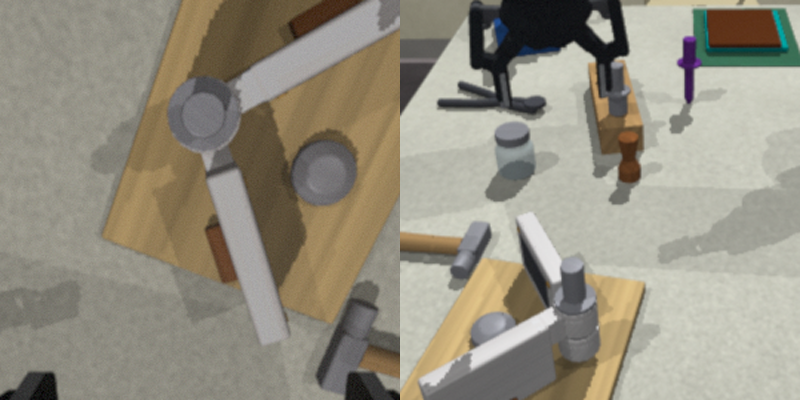

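The pin stands upright with its collar flush on the upper knuckle, at crop (205,115) in the wrist view and (575,295) in the side view. The gripper is clear and the stepped pin is still in the rack.

```bash
python3 -c "
from plant import bot
print(bot.sign_off())"
```

```text
the job is handed in; nothing more can be done
None
```

The job is handed in: the long pin is through both knuckles with its collar resting on the upper one and the gripper is clear; I left the short and stepped pins in the rack, though only the stepped one shows in my last picture, and the sign-off returned no verdict.

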